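# Put the laundry's payment unit back into service

### The arm

A 6-joint arm with a two-finger parallel gripper is mounted at the origin on the work surface. World frame = base frame: x ahead of the robot, y to its left, z up, the work surface at z = 0. Lengths are in m, angles in rad, forces in N, time in s.
With the tool pointing down it reaches from about 0.35 to 0.975 m from the base axis. Payload 4.9 kg.
Tool frame: the origin (TCP) lies on the centre line of the jaws, within the pads' length; the fingertips stand ctrl.tcp_to_tips ahead of it and the grasp point (between the pads) lies 3 mm ahead of it (ctrl.tcp_to_tips is the distance from the TCP to the fingertips, in m); z points along the fingers, y is the direction in which the jaws open and shut (so a half turn about z gives the same grasp; the last joint's range is limited). The gripper opens to 85 mm and grips with 20 to 120 N. Pads are 22 mm wide; open, the fingers measure 114 mm over their backs; the gripper's body (76 mm by 85 mm) begins 54 mm behind the grasp point. The pads swing forward as they close: fully open they stand 13 mm farther back than shut.
Start: joints at [-1.249, 0.053, 1.613, -0, 1.476, -0.119], TCP at [0.267, -0.565, 0.253] pointing down, gripper open.
Joint ranges: [-3.01, 3.01], [-1.01, 2.22], [0.06, 2.58], [-1.02, 4.17], [0.09, 2.62], [-3.14, 3.14]. Speed limits (rad/s): [2.57, 2.57, 3.14, 3.14, 3.14, 3.14].

### API

Orientations are given as a rotation vector (axis times angle).
In Python, from station import ctrl, vision gives the robot as it stands.
- The arm moves only by the tool jog_arm, never from a script. Its argument "deltas" is a list of rows, each a list of 7 numbers: the turn, a rotation vector about the tool's x, y, z in rad, then the shift along the tool's x, y, z in cm, then the opening, from 0 (shut) to 1 (fully open). A call has 1 to 12 rows; each row shifts and turns the commanded pose from where the row before left it, along the tool's axes as they then stand; what a row does not reach is not made up. A row lasts 1/12 s, in which the tool goes at most 41.7 mm and 7.16 degrees, less where a joint would pass 70% of its speed; a pose out of reach is approached as far as the arm can. A call with a gripper value outside its range is refused whole. The fingers move at their own pace and stop on an object; "grip_force" is the grip in N (left out, the last holds). Time passes only in rows, so rows that do not move let the fingers close. It gives the time, the measured TCP pose, the force and the opening at its end, in the units of the state.
- ctrl.get_obs(): the state, without advancing time (a new reading comes with each control period).
- vision.get_image(name): name is "scene" or "top" or "wrist"; returns (picture, depth): 384x512x3 uint8, red, green, blue; 384x512 float32, m along the optical axis (not along the pixel's ray), 0 where there is no reading.
- vision.calibration(name): a dict with "fx", "fy", "cx", "cy" (pixels), "dist" ([k1, k2, p1, p2, k3] as OpenCV has them; the pictures are not rectified), "rvec" (rotation vector, rad) and "tvec" (3), from world to camera coordinates, as OpenCV has them; the wrist camera has in their place "hand_eye" (4x4, takes a point from camera to tool coordinates, whose origin is the TCP and whose axes are the flange's). Camera axes: x right, y down, z forward; pixel columns grow to the right and rows downward; lengths in m; the calibration is good to about 2 mm. A picture is of the moment at which its call begins: read the wrist's pose just before it. calibration takes no time and is no camera call.
- ctrl.finish_job(): hands the job in, once; it reports no verdict.
The state is a dict: "t": time; "q": joint angles; "dq": joint speeds; "effort": joint torques, N m; "tool_pos": TCP position; "tool_rot": TCP orientation; "contact_force": force on the tool from outside, world axes, zero at the start; "wrist_torque": the same for the moment, N m; "opening": finger opening in m.
Only numpy, scipy, OpenCV 4.12 (cv2) and the standard library are available. Lean on these libraries where they do the work, as an engineer would, in place of code of your own. Each camera call takes 0.05 s, during which the arm holds its last target. There are 200 camera calls.

### The job

Put the payment unit back into service: lay the coin box in the open cash drawer and slide the drawer fully shut, and slide the coin acceptor onto the unit's rail, coin slot towards the robot, until the detent clicks and holds it. The stop on the rail is set differently each time, so feel your way and do not ram the acceptor into it, and leave everything else on the counter where it is.

Things in the scene. Friction and masses are not known exactly. Their poses are not given: they have to be found in the camera images.
- acceptor: Coin acceptor, to slide onto the rail: upright white box on an aluminium C-channel foot, 110 mm long (own x), 80 mm tall. Origin: centre of underside, z up. Box 104 mm long, 50 mm wide (own y), flat sides 23 to 80 mm above the origin: pinch across own y. -x end: black face with coin slot; +x end goes on the rail first. Stands left or right of the unit, 0.22 to 0.45 kg.
- acceptor_lead (a point): Middle of the mouth of the acceptor's channel at its +x end, 55 mm from the origin, 9 mm above the underside. Foot 60 mm wide, 23 mm high; channel open at both ends, 39 mm wide from 4 to 14.5 mm above the underside, closed below by two 4 mm thick lips with a 22 mm gap. The roof slopes up at this end; 65 mm behind it the roof has a pocket for the detent ball.
- coinbox: Coin box: closed steel box 64 mm (own x) x 100 mm (own y) x 45 mm tall; on its lid a black upright grip tab 50 mm long along own x, 12 mm thick (own y), 26 mm high (top 71 mm above the origin). Origin: centre of the underside, z up. Stands on the counter on the other side of the unit from the acceptor. 0.21 to 0.42 kg.
- unit: Payment unit, fixed: white case 170 mm deep (x) x 150 mm wide (y) x 100 mm tall, origin at the centre of its underside, x away from the robot along the rail. On top, along x, a steel T-rail: neck 16 mm wide, 8.5 mm high; head 36 mm wide, 8 mm thick (top 116.5 mm above the counter), from x = -80 to +80 mm. Drawer in the front (-x) face.
- rail_nose (a point): Middle of the rail head's front end, at half the head's thickness, axes as the unit's; the end is rounded, radius 18 mm seen from above. On the rail's far part a dark steel stop block 56 mm wide, 45 mm tall straddles it, clamped at a different place each time: its face anywhere from 115 to 155 mm beyond this point. Its place is not reported.
- rail_home (a point): Where the acceptor's origin comes when home if the stop is mid-range (the real home lies up to 20 mm nearer or farther along x). 102 mm above the counter: the acceptor's height with its channel roof resting on the rail head. It can then rise 2.5 mm before its lips meet the head; its lips clear the case by 2 mm; side play 1.5 mm each way. Axes as the unit's.
- detent (a joint): How far the sprung ball in the rail's top, 65 mm in front of the stop, is pressed down, m: 0 = up, 4.5 mm proud of the rail. It is up with nothing over it, is pressed 1.5 to 5 mm while the acceptor slides over it (takes about 3 to 8 N), and springs back to 0 on dropping into the acceptor's pocket, just as the acceptor meets the stop, which is rigid.
- drawer (a joint): How far the drawer is open, m: 0 = shut, 0.088 = fully open; starts 0.080 to 0.087 open. It slides along the unit's x with about 2 N of friction and stays where it is left.
- drawer_bay (a point): Centre of the floor of the drawer's bay, moving with the drawer; axes as the unit's. Floor 14 mm above the counter. Bay 72 mm (x) by 112 mm (y); side and rear walls 36 mm high above its floor, front panel up to 88 mm above the counter. The coin box goes in with its own x along the drawer's x, either way round.
- drawer_pull (a point): Middle of the front edge of the drawer's steel ledge pull, moving with the drawer: 70 mm wide, 10 mm thick (57 to 67 mm above the counter), 20 mm proud of the drawer's front panel. The drawer can be pushed shut on it.
- detergent: Bystander: white plastic bottle with grey cap, 80 mm diameter, 200 mm tall. Origin at the centre of the underside unless said. To be left alone.
- softener: Bystander: jar, 68 mm diameter, 130 mm tall. Origin at the centre of the underside unless said. To be left alone.
- mug: Bystander: white ceramic mug, 80 mm diameter, 90 mm tall. Origin at the centre of the underside unless said. To be left alone.
- carton: Bystander: cardboard carton 70 x 150 x 100 mm tall. Origin at the centre of the underside unless said. To be left alone.
- screwdriver: Bystander: screwdriver lying on the counter. Origin at the centre of the underside unless said. To be left alone.
- tape: Bystander: roll of clear tape lying flat, 100 mm diameter, 25 mm tall. Origin at the centre of the underside unless said. To be left alone.
- cover: Bystander: white cover plate lying flat, 110 x 60 x 12 mm with a 32 mm high upright flange at one end. Origin at the centre of the underside unless said. To be left alone.
Mind the look-alikes: they are no part of the job. Leave any orange or turquoise look-alike of the acceptor alone.

How it is judged:
By the outcome, as a careful person would: the job done as asked, in the order asked, and still so for the second after the job is handed in, with the robot touching nothing.
It also fails if it takes over 72 s, if anything falls off the work surface, if the arm or the gripper's body presses on something with over 40 N, if the wrist force passes 120 N, or if a joint passes its speed limit or range.

## Working session

There is one attempt and no reset: what is moved stays moved. The work goes in short steps, Python scripts to look and compute and a tool call to move; the robot and the scene stay as the last step left them, time stands still between calls to the robot, and variables do not carry over. Pictures are saved under pics/ and viewed, about 8 in all and at most 12, crops included, and the job is handed in when it is done.

Besides the shell and the picture viewer there is one more tool, called after "Request:" as name(argument=value, ...), one argument or row to a line, values as JSON. jog_arm: Moves the arm, as the interface text tells. Its arguments: {"type":"object","properties":{"deltas":{"type":"array"},"grip_force":{"type":"number"}},"required":["deltas"]}

```bash
mkdir -p pics; ls
cat > h.py <<'E'
import numpy as np, cv2
from scipy.spatial.transform import Rotation as R
from station import ctrl, vision
def grab(name):
    o=ctrl.get_obs(); im,d=vision.get_image(name); np.savez('last_%s.npz'%name,im=im,d=d,p=o['tool_pos'],r=o['tool_rot']); return im,d
def load(name):
    z=np.load('last_%s.npz'%name); return z['im'],z['d'],z['p'],z['r']
def pose(name,p,r):
    c=vision.calibration(name); K=np.array([[c['fx'],0,c['cx']],[0,c['fy'],c['cy']],[0,0,1]]);D=np.array(c['dist'],float)
    if 'hand_eye' in c:
        T=np.eye(4);T[:3,:3]=R.from_rotvec(r).as_matrix();T[:3,3]=p
        W=T@np.array(c['hand_eye']); return K,D,W[:3,:3],W[:3,3]
    Rm=R.from_rotvec(np.array(c['rvec']).ravel()).as_matrix(); return K,D,Rm.T,-Rm.T@np.array(c['tvec']).ravel()
def cloud(name):
    im,d,p,r=load(name);K,D,Rc,t=pose(name,p,r)
    h,w=d.shape;u,v=np.meshgrid(np.arange(w),np.arange(h))
    n=cv2.undistortPoints(np.stack([u,v],-1).reshape(-1,1,2).astype(float),K,D).reshape(h,w,2)
    P=np.dstack([n,np.ones((h,w))])*d[...,None]
    X=P@Rc.T+t; X[d<=0]=np.nan; return im,X
def plane(name,pts,z):
    im,d,p,r=load(name);K,D,Rc,t=pose(name,p,r)
    n=cv2.undistortPoints(np.array(pts,float).reshape(-1,1,2),K,D).reshape(-1,2)
    ray=np.c_[n,np.ones(len(n))]@Rc.T
    return t+ray*((z-t[2])/ray[:,2])[:,None]
def save(im,f): cv2.imwrite('pics/'+f,im[...,::-1])
E
python3 - <<'E'
from h import *
a,_=grab('scene');b,_=grab('top')
save(a,'s1.png');save(b,'t1.png')
o=ctrl.get_obs();print(o, ctrl.tcp_to_tips);print(vision.calibration('wrist'))
for n in('scene','top'):print(pose(n,o['tool_pos'],o['tool_rot'])[2:])
E
```

```text
pics
{'t': 0.1, 'q': array([-1.24899501e+00,  5.33074000e-02,  1.61417387e+00, -3.81933264e-05,
        1.47600215e+00, -1.19008386e-01]), 'dq': array([ 0.00014772,  0.00031111, -0.00281973, -0.0005963 , -0.00278544,
       -0.00078628]), 'effort': array([ 1.39289564e-04, -3.94899201e+01, -3.71364105e+01, -1.01322175e-04,
        3.90475325e-03, -7.10531495e-06]), 'tool_pos': array([ 0.2664874 , -0.56475261,  0.25216539]), 'tool_rot': array([-3.06376138e+00, -6.86424931e-01,  3.59830193e-04]), 'contact_force': array([ 0.34873983,  0.42128493, -1.02018053]), 'wrist_torque': array([-0.02190518, -0.00628672,  0.02531907]), 'opening': 0.08562415188403785} 0.022
{'fx': 332.9041937254132, 'fy': 332.9041937254132, 'cx': 252.5702060367034, 'cy': 192.86329292095857, 'dist': array([-0.08281164,  0.        ,  0.        ,  0.        ,  0.        ]), 'hand_eye': array([[-4.96955789e-05, -9.64597865e-01, -2.63725155e-01,
         6.57103893e-02],
       [ 9.99999998e-01, -3.78058482e-05, -5.01588041e-05,
         4.65190355e-04],
       [ 3.84127222e-05, -2.63725157e-01,  9.64597865e-01,
        -1.20556054e-01],
       [ 0.00000000e+00,  0.00000000e+00,  0.00000000e+00,
         1.00000000e+00]])}
(array([[-0.42129429,  0.55393777, -0.71809754],
       [ 0.90692324,  0.25630469, -0.33436229],
       [-0.00116413, -0.79212427, -0.61035874]]), array([1.5942743 , 0.50491497, 0.97659108]))
(array([[ 0.00220803, -0.99038547,  0.13831756],
       [-0.99996462, -0.00330941, -0.0077332 ],
       [ 0.00811659, -0.13829559, -0.99035774]]), array([0.40030848, 0.02033902, 1.19768038]))
```

View pics/s1.png

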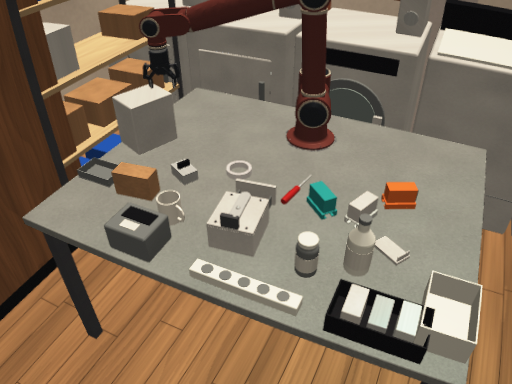

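View pics/t1.png

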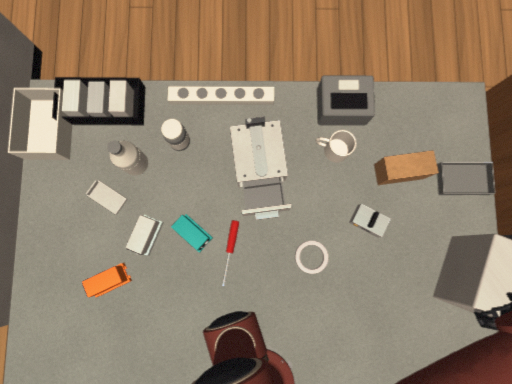

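Top view: unit at about (258,153) with the drawer front and ledge at (267,212); acceptor (white) at (144,235) on the left; coin box with black tab at (371,220) on the right. The turquoise (192,232) and orange (107,281) boxes are look-alikes, and a tall grey box stands at (475,270) by the gripper.

```bash
cat > m.py <<'E'
from h import *
def rect(X,c,z0,z1,rad,extra=None):
    m=(np.hypot(X[...,0]-c[0],X[...,1]-c[1])<rad)&(X[...,2]>z0)&(X[...,2]<z1)
    if extra is not None:m&=extra
    P=X[m]; 
    if len(P)<8: return len(P),None
    r=cv2.minAreaRect(P[:,:2].astype(np.float32)); return len(P),np.round(r[0],4),np.round(r[1],4),round(r[2],2),round(float(np.median(P[:,2])),4)
E
python3 - <<'E'
from m import *
im,X=cloud('top')
for n,(u,v) in dict(acc=(144,235),box=(365,220),tab=(374,219),unit=(245,165),rail=(258,150),stop=(256,122),panel=(265,209),ledge=(267,215),tape=(312,257),mug=(343,145),sd=(231,240),grey=(485,280),teal=(190,232),bottle=(122,148),white=(106,197),table=(300,320)).items(): print(n,X[v,u].round(3))
a=X[235,144];b=X[220,371];u=X[150,258]
print('acc',rect(X,a,.065,.1,.09)); print('box',rect(X,b,.035,.055,.08)); print('tab',rect(X,b,.06,.08,.06))
print('unit',rect(X,u,.09,.108,.16)); print('rail',rect(X,u,.111,.12,.14)); print('stop',rect(X,u,.13,.17,.14))
print('panel',rect(X,X[209,265],.078,.092,.1)); print('ledge',rect(X,X[215,267],.055,.07,.08))
z=X[...,2]
im2,X2=cloud('scene')
print('S acc',rect(X2,a,.07,.1,.09),'unit',rect(X2,u,.09,.108,.16),'tab',rect(X2,b,.06,.08,.06))
E
```

```text
acc [0.44  0.332 0.081]
box [ 0.488 -0.322  0.045]
tab [ 0.489 -0.342  0.067]
unit [0.644 0.041 0.097]
rail [0.685 0.003 0.115]
stop [0.758 0.009 0.147]
panel [ 0.515 -0.018  0.091]
ledge [ 0.499 -0.025  0.071]
tape [ 0.376 -0.166  0.001]
mug [ 0.732 -0.273  0.002]
sd [0.427 0.083 0.027]
grey [ 0.325 -0.562  0.226]
teal [0.449 0.2   0.079]
bottle [0.672 0.375 0.177]
white [0.559 0.474 0.012]
table [ 0.188 -0.127  0.   ]
acc (682, array([0.4333, 0.3136]), array([0.1144, 0.1196]), 67.67, 0.0801)
box (634, array([ 0.4882, -0.3396]), array([0.1013, 0.0663]), 61.57, 0.0447)
tab (80, array([ 0.4886, -0.3399]), array([0.0127, 0.05  ]), 61.72, 0.0704)
unit (2194, array([0.6877, 0.0023]), array([0.1705, 0.1502]), 7.98, 0.1002)
rail (592, array([0.6831, 0.0023]), array([0.1512, 0.053 ]), 7.17, 0.1167)
stop (135, array([0.7648, 0.013 ]), array([0.0179, 0.0553]), 5.03, 0.1447)
panel (212, array([ 0.5576, -0.0143]), array([0.0944, 0.1442]), 8.05, 0.0877)
ledge (166, array([ 0.5007, -0.0178]), array([0.0204, 0.1205]), 7.58, 0.0666)
S acc (329, array([0.4363, 0.3145]), array([0.1183, 0.1102]), 70.34, 0.0776) unit (1270, array([0.6874, 0.0042]), array([0.1777, 0.152 ]), 7.78, 0.0976) tab (47, array([ 0.4898, -0.3364]), array([0.0172, 0.0511]), 62.76, 0.067)
```

```bash
cat >> m.py <<'E'
def go(p,yaw):
    """tool-frame instructions from present pose: first yaw turn (about tool z), then shift in cm"""
    o=ctrl.get_obs();M=R.from_rotvec(o['tool_rot']).as_matrix();y0=np.arctan2(M[1,0],M[0,0])
    dy=(yaw-y0+np.pi)%(2*np.pi)-np.pi; M2=R.from_euler('z',dy).as_matrix()@M
    print('yaw0 %.4f'%y0,'turn tool z: %.4f'%(-dy),'shift cm after turn',(M2.T@(np.array(p)-o['tool_pos'])*100).round(2),'down axis',M[:,2].round(4),'tcp',o['tool_pos'].round(4),'F',o['contact_force'].round(1),'t',round(o['t'],2))
E
python3 - <<'E'
from m import *
im,X=cloud('top')
hsv=cv2.cvtColor(im,cv2.COLOR_RGB2HSV)
print('acc',rect(X,(.437,.332),.065,.1,.08,hsv[...,1]<40),rect(X,(.437,.332),.01,.1,.08,hsv[...,1]<40))
print('grey',rect(X,(.33,-.56),.15,.24,.15))
m=(np.abs(X[...,0]-.33)<.15)&(X[...,1]<-.42)&(X[...,2]>.05)&(hsv[...,1]<60);P=X[m];print(P.min(0),P.max(0),np.histogram(P[:,2],12))
go([.488,-.340,.25],np.radians(-28.4))
c=im[205:265,115:215];save(cv2.resize(c,None,fx=6,fy=6,interpolation=2),'c1.png')
E
```

```text
acc (610, array([0.4405, 0.3454]), array([0.0502, 0.1088]), 67.67, 0.0802) (783, array([0.4409, 0.343 ]), array([0.0585, 0.1133]), 70.08, 0.0796)
grey (3165, array([ 0.3361, -0.6034]), array([0.0897, 0.2003]), 68.67, 0.2179)
[ 0.22354294 -0.64256194  0.05012654] [ 0.44181243 -0.42878488  0.48197666] (array([ 457,  473,  570,  629, 2395,   64,  111,  263,   50,    0,    0,
          1]), array([0.05012654, 0.08611405, 0.12210156, 0.15808907, 0.19407658,
       0.23006409, 0.2660516 , 0.30203911, 0.33802662, 0.37401413,
       0.41000164, 0.44598915, 0.48197666]))
yaw0 0.4408 turn tool z: 0.9365 shift cm after turn [  8.8  -30.31   0.28] down axis [-6.0e-04  1.8e-03 -1.0e+00] tcp [ 0.2665 -0.5648  0.2522] F [ 0.3  0.4 -1. ] t 0.1
```

View pics/c1.png

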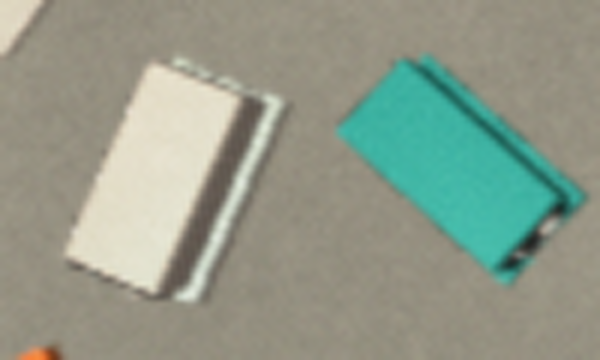

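The acceptor's lower-left end shows a dark edge at about (65,260)-(160,297) in the crop, probably the coin-slot face, so its +x points up-right (yaw about -22°). I'll confirm that with the wrist camera. First I lift clear of the grey box, turn and go over the coin box.

Request:
jog_arm(
  deltas=[
    [0,0,0,0,0,-2,1],
    [0,0,0,0,0,-2,1],
    [0,0,0.117,0,0,-1,1],
    [0,0,0.117,0,0,0,1],
    [0,0,0.117,0,0,0,1],
    [0,0,0.117,0,0,0,1],
    [0,0,0.117,0,0,0,1],
    [0,0,0.117,0,0,0,1],
    [0,0,0.117,0,0,0,1],
    [0,0,0.117,0,0,0,1],
  ],
)

```text
t: 0.93
tool_pos: [0.2666, -0.5649, 0.3025]
tool_rot: [-3.042, 0.778, 0.001]
contact_force: [-0.3, -0.3, -0.4]
opening: 0.0853
```

Request:
jog_arm(
  deltas=[
    [0,0,0,0.9,-3,0,1],
    [0,0,0,0.9,-3,0,1],
    [0,0,0,0.9,-3,0,1],
    [0,0,0,0.9,-3,0,1],
    [0,0,0,0.9,-3,0,1],
    [0,0,0,0.9,-3,1,1],
    [0,0,0,0.9,-3,2,1],
    [0,0,0,0.9,-3,2,1],
    [0,0,0,0.9,-3,2,1],
    [0,0,0,0.7,-3.3,2,1],
    [0,0,0,0,0,2,1],
    [0,0,0,0,0,0,1],
  ],
)

```text
t: 1.93
tool_pos: [0.4868, -0.3369, 0.1874]
tool_rot: [-3.043, 0.764, 0.014]
contact_force: [-0.2, 0.6, -1.7]
opening: 0.0851
```

Run:
```python
from m import *
im,_=grab('wrist');im,X=cloud('wrist')
print('tab',rect(X,(.488,-.34),.06,.08,.06)); print('box',rect(X,(.488,-.34),.035,.055,.08))
go([.4885,-.340,.069],np.radians(-28.4))
```

```text
tab (1058, array([ 0.4867, -0.3428]), array([0.0114, 0.0502]), 62.1, 0.0707)
box (8335, array([ 0.4865, -0.3429]), array([0.1007, 0.0643]), 62.32, 0.0448)
yaw0 -0.4937 turn tool z: 0.0020 shift cm after turn [ 0.28  0.07 12.09] down axis [-0.0051  0.0041 -1.    ] tcp [ 0.4869 -0.3386  0.1899] F [-0.8 -0.4 -0.1] t 1.98
```

Request:
jog_arm(
  deltas=[
    [0,0,0,0.16,0.3,1.5,1],
    [0,0,0,0,0,2,1],
    [0,0,0,0,0,2,1],
    [0,0,0,0,0,2,1],
    [0,0,0,0,0,1.5,1],
    [0,0,0,0,0,1.5,1],
    [0,0,0,0,0,1,0.8],
    [0,0,0,0,0,0.6,0.6],
    [0,0,0,0,0,0,0.3],
    [0,0,0,0,0,0,0],
    [0,0,0,0,0,0,0],
    [0,0,0,0,0,0,0],
  ],
  grip_force=60,
)

```text
t: 2.98
tool_pos: [0.4889, -0.3443, 0.0738]
tool_rot: [3.045, -0.77, 0.004]
contact_force: [1.7, 0.4, 0.6]
opening: 0.0123
```

Request:
jog_arm(
  deltas=[
    [0,0,0,0,0,0,0],
    [0,0,0,0,0,0,0],
    [0,0,0,0,0,0,0],
    [0,0,0,0,0,0,0],
  ],
)

```text
t: 3.32
tool_pos: [0.489, -0.3446, 0.074]
tool_rot: [3.045, -0.769, 0.004]
contact_force: [-0.3, 0.4, 5.6]
opening: 0.0106
```

Gripped on the tab. I lift, then work out the move to the drawer.

Request:
jog_arm(
  deltas=[
    [0,0,0,0,0,-0.5,0],
    [0,0,0,0,0,-1.5,0],
    [0,0,0,0,0,-2,0],
    [0,0,0,0,0,-2,0],
    [0,0,0,0,0,-2,0],
    [0,0,0,0,0,-2,0],
    [0,0,0,0,0,-2,0],
    [0,0,0,0,0,-2,0],
    [0,0,0,0,0,0,0],
  ],
)

```text
t: 4.07
tool_pos: [0.4892, -0.3449, 0.2161]
tool_rot: [3.043, -0.769, 0.008]
contact_force: [1.0, -1.1, -2.6]
opening: 0.0104
```

Run:
```python
from m import *
im,X=cloud('top')   # initial picture: drawer profile in unit frame
c=np.array([.6877,.0023]);a=np.radians(8.0)
L=(X[...,:2]-c)@np.array([[np.cos(a),-np.sin(a)],[np.sin(a),np.cos(a)]])
for y0 in(-.065,-.04,0,.04,.065):
    m=(abs(L[...,1]-y0)<.006)&(L[...,0]<-.07)&(L[...,0]>-.22)
    s=np.argsort(L[m][:,0]); print(y0,[(int(round(x*1000)),int(round(z*1000))) for x,z in zip(L[m][s,0],X[m][s,2])][::3])
o=ctrl.get_obs();print(o['opening'])
```

```text
-0.065 [(-219, -1), (-217, 0), (-214, 2), (-212, 0), (-209, -3), (-208, -2), (-205, -1), (-202, -1), (-199, 4), (-196, -1), (-195, 0), (-193, 3), (-190, -2), (-187, 2), (-186, -3), (-183, -3), (-180, -4), (-179, 72), (-178, 50), (-178, 73), (-177, 87), (-175, 89), (-173, 86), (-171, 93), (-168, 87), (-167, 85), (-152, 2), (-149, 2), (-145, -1), (-139, -1), (-135, -2), (-129, 2), (-126, 2), (-123, -1), (-119, 0), (-113, -1), (-110, -1), (-107, 3), (-103, -2), (-98, 5), (-93, -2), (-90, -4), (-86, -2), (-85, 92), (-85, 3), (-84, 99), (-84, 102), (-82, 11), (-81, 98), (-80, 100), (-77, 100), (-77, 101), (-75, 8), (-74, 103), (-72, 99), (-71, 5)]
-0.04 [(-218, -3), (-217, 1), (-214, -4), (-212, -2), (-209, 0), (-208, -1), (-205, 0), (-202, -2), (-199, -2), (-196, 3), (-193, 4), (-190, 1), (-184, 1), (-181, 3), (-178, 15), (-178, 71), (-178, 51), (-177, 87), (-176, 88), (-173, 87), (-171, 88), (-170, 86), (-167, 89), (-157, 13), (-155, 14), (-152, 13), (-149, 16), (-147, 16), (-144, 14), (-142, 12), (-140, 13), (-137, 12), (-135, 17), (-133, 14), (-131, 19), (-128, 16), (-124, 14), (-122,
[... 2096 characters left out ...]
(-196, -5), (-194, 3), (-191, 0), (-190, -3), (-187, -1), (-185, 0), (-182, 3), (-179, 2), (-178, 69), (-178, 35), (-178, 24), (-177, -5), (-176, 88), (-174, 87), (-171, 88), (-170, 86), (-167, 87), (-156, -4), (-155, -2), (-152, 46), (-150, 1), (-149, 2), (-146, -4), (-143, -2), (-140, 2), (-137, 0), (-134, -1), (-131, 0), (-130, 0), (-127, -2), (-126, 0), (-124, 2), (-121, 4), (-118, 6), (-114, 3), (-112, 2), (-109, 50), (-108, 2), (-105, -1), (-104, -3), (-101, -2), (-98, -4), (-95, 4), (-92, 0), (-89, 1), (-86, 0), (-85, 0), (-84, 100), (-84, 99), (-83, 98), (-82, 55), (-81, 102), (-80, 100), (-79, 104), (-77, 98), (-76, 6), (-75, 102), (-73, 5), (-72, 99), (-70, 7)]
0.010421763167094842
```

Request:
jog_arm(
  deltas=[
    [0,0,-0.105,0,0,0,0],
    [0,0,-0.105,0,0,0,0],
    [0,0,-0.105,0,0,0,0],
    [0,0,-0.105,0,0,0,0],
    [0,0,-0.105,0,0,0,0],
    [0,0,-0.105,0,0,0,0],
    [0,0,0,0,-1,0,0],
    [0,0,0,0.5,-2,0,0],
    [0,0,0,0.7,-3,0,0],
    [0,0,0,0.8,-3.2,0,0],
    [0,0,0,0.8,-3.2,0,0],
    [0,0,0,0.8,-3.2,0,0],
  ],
)

```text
t: 5.07
tool_pos: [0.5016, -0.182, 0.2103]
tool_rot: [-3.133, -0.206, 0.004]
contact_force: [0.2, -0.1, -4.0]
opening: 0.0104
```

Request:
jog_arm(
  deltas=[
    [0,0,0,0.8,-3.2,0,0],
    [0,0,0,0.8,-3.2,0,0],
    [0,0,0,0.8,-3.2,0,0],
    [0,0,0,0.7,-3,0,0],
    [0,0,0,0.7,-2.2,0,0],
    [0,0,0,0.5,-1.8,0,0],
    [0,0,0,0.3,-1.4,0,0],
    [0,0,0,0,-1,0,0],
    [0,0,0,0,0,0,0],
    [0,0,0,0,0,0,0],
  ],
)

```text
t: 5.9
tool_pos: [0.522, 0.0102, 0.2113]
tool_rot: [3.134, 0.211, -0.003]
contact_force: [0.1, 0.5, -4.3]
opening: 0.0109
```

Run:
```python
from m import *
im,_=grab('wrist');im,X=cloud('wrist');save(im,'w1.png')
c=np.array([.6877,.0023]);a=np.radians(8.0);Q=np.array([[np.cos(a),-np.sin(a)],[np.sin(a),np.cos(a)]])
o=ctrl.get_obs();p=o['tool_pos']
L=(X[...,:2]-c)@Q; print('tcp in unit',(p[:2]-c)@Q)
z=X[...,2]
print('unit top',rect(X,(.6877,.0023),.094,.106,.16))
for y0 in(-.04,0.02,.04):
    m=(abs(L[...,1]-y0)<.003)&(L[...,0]<-.07)&(L[...,0]>-.2)
    b=m&(z>.045)&(z<.058); e=m&(z>.08)&(z<.094)&(L[...,0]<-.14);f=m&(z>.094)&(z<.106)
    print(y0,'rear wall x',np.round(np.nanpercentile(L[b][:,0],[5,50,95]),4) if b.sum() else None,'panel',np.round(np.nanpercentile(L[e][:,0],[5,95]),4) if e.sum() else None,'case front',np.round(L[f][:,0].min(),4) if f.sum() else None)
b=(abs(L[...,0]+.115)<.015)&(z>.04)&(z<.06);y=L[b][:,1];print('side walls',[np.round(np.percentile(q,[3,97]),4) for q in(y[y<-.03],y[y>.03]) if len(q)])
go([.559,-.0158,.22],a)
```

```text
tcp in unit [-0.16278987  0.03036205]
unit top (15311, array([ 0.629 , -0.0077]), array([0.0568, 0.1506]), 8.5, 0.0999)
-0.04 rear wall x [-0.0962 -0.0946 -0.0938] panel None case front -0.087
0.02 rear wall x [-0.0963 -0.0947 -0.0931] panel None case front -0.0866
0.04 rear wall x [-0.0962 -0.0946 -0.093 ] panel None case front -0.0865
side walls [array([-0.0614, -0.057 ]), array([0.0548, 0.0587])]
yaw0 0.1340 turn tool z: -0.0057 shift cm after turn [ 3.28  3.04 -0.84] down axis [-1.1e-03 -5.0e-04 -1.0e+00] tcp [0.5223 0.0097 0.2116] F [ 0.2 -0.1 -4. ] t 5.95
```

View pics/w1.png

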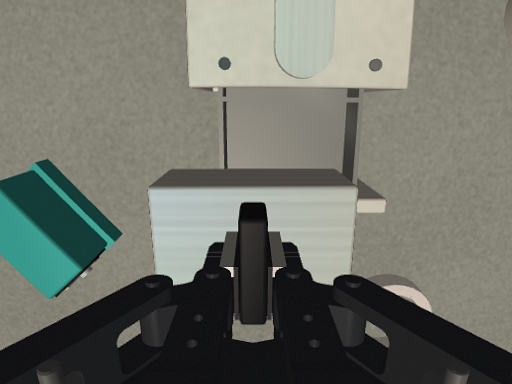

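Wrist picture: the box hangs from the tab with its lid at (155..355, 170..300); the bay behind it has side walls near columns 222 and 352; the case front is at row 88. Next I measure the box's offset in the grip and the final shift.

Run:
```python
from m import *
im,X=cloud('wrist');_,_,p,r=load('wrist')
M=R.from_rotvec(r).as_matrix();T=(X-p)@M
z=T[...,2]
m=(np.hypot(T[...,0],T[...,1])<.09)&(z>.018)&(z<.034)&(T[...,0]>.01)
P=T[m];print(len(P),np.percentile(P[:,2],[5,50,95]),'x',np.percentile(P[:,0],[1,99.5]),'y',np.percentile(P[:,1],[.5,99.5]))
e=[ (T[m&(abs(T[...,1]-y)<.003)][:,0].max(),y) for y in np.linspace(-.045,.045,10)];e=np.array(e);print(np.polyfit(e[:,1],e[:,0],1))
c=np.array([.6877,.0023]);a=np.radians(8.0);Q=np.array([[np.cos(a),-np.sin(a)],[np.sin(a),np.cos(a)]])
L=(X[...,:2]-c)@Q;m2=(X[...,2]>.094)&(X[...,2]<.106)
e=np.array([(L[m2&(abs(L[...,1]-y)<.003)][:,0].min(),y) for y in np.linspace(-.06,.06,13)]);print('case front slope',np.polyfit(e[:,1],e[:,0],1))
```

```text
7853 [0.02797741 0.02916949 0.03093418] x [0.0102391 0.0287525] y [-0.04820834  0.04947156]
[0.00190269 0.02884264]
case front slope [ 0.00941679 -0.08683825]
```

Request:
jog_arm(
  deltas=[
    [0,0,0,0.8,0.7,0,0],
    [0,0,0,1.3,1.2,0,0],
    [0,0,0,1.3,1.2,0,0],
    [0,0,0,0,0,0,0],
    [0,0,0,0,0,1,0],
    [0,0,0,0,0,2,0],
    [0,0,0,0,0,2,0],
    [0,0,0,0,0,1,0],
    [0,0,0,0,0,0,0],
    [0,0,0,0,0,0,0],
  ],
)

```text
t: 6.78
tool_pos: [0.56, -0.0162, 0.1514]
tool_rot: [-3.134, -0.211, 0.003]
contact_force: [0.6, -0.3, -3.7]
opening: 0.0107
```

Run:
```python
from m import *
c=np.array([.6877,.0023]);a=np.radians(8.0);Q=np.array([[np.cos(a),-np.sin(a)],[np.sin(a),np.cos(a)]])
o=ctrl.get_obs();print((o['tool_pos'][:2]-c)@Q,o['tool_pos'],o['contact_force'],R.from_rotvec(o['tool_rot']).as_matrix().round(4))
```

```text
[-0.12901758 -0.00051577] [ 0.56000979 -0.01616652  0.15138257] [ 0.61500476 -0.26779006 -3.71533552] [[ 9.910e-01  1.341e-01 -2.000e-03]
 [ 1.341e-01 -9.910e-01  3.000e-04]
 [-1.900e-03 -6.000e-04 -1.000e+00]]
```

Request:
jog_arm(
  deltas=[
    [0,0,0,0,0,1,0],
    [0,0,0,0,0,1,0],
    [0,0,0,0,0,1,0],
    [0,0,0,0,0,1,0],
    [0,0,0,0,0,0.8,0],
    [0,0,0,0,0,0.6,0],
    [0,0,0,0,0,0.4,0],
    [0,0,0,0,0,0.3,0],
    [0,0,0,0,0,0.1,0],
    [0,0,0,0,0,0,0],
    [0,0,0,0,0,0,0],
  ],
)

```text
t: 7.7
tool_pos: [0.561, -0.0162, 0.0908]
tool_rot: [3.134, 0.212, 0.001]
contact_force: [-0.6, 0.2, -4.0]
opening: 0.0109
```

Request:
jog_arm(
  deltas=[
    [0,0,0,0,0,0.1,0],
    [0,0,0,0,0,0.1,0],
    [0,0,0,0,0,0.1,0],
    [0,0,0,0,0,0,0],
    [0,0,0,0,0,0,0],
  ],
)

```text
t: 8.12
tool_pos: [0.5611, -0.0162, 0.088]
tool_rot: [3.134, 0.212, 0.001]
contact_force: [-1.7, -0.2, -0.5]
opening: 0.0103
```

Weight has gone onto the floor at z = 0.088, as predicted. Releasing and rising.

Request:
jog_arm(
  deltas=[
    [0,0,0,0,0,0,0.3],
    [0,0,0,0,0,0,0.5],
    [0,0,0,0,0,0,0.5],
    [0,0,0,0,0,-1,0.5],
    [0,0,0,0,0,-2,0.5],
    [0,0,0,0,0,-2,0.3],
    [0,0,0,0,0,-2,0],
    [0,0,0,-1,0,-2,0],
    [0,0,0,-2,0,-2,0],
    [0,0,0,-3,0,0,0],
    [0,0,0,-3,0,0,0],
    [0,0,0,0,0,0,0],
  ],
)

```text
t: 9.12
tool_pos: [0.4678, -0.0282, 0.1973]
tool_rot: [3.134, 0.211, -0.002]
contact_force: [-0.1, 0.3, -0.9]
opening: -0.0
```

Run:
```python
from m import *
c=np.array([.6877,.0023]);a=np.radians(8.0);Q=np.array([[np.cos(a),-np.sin(a)],[np.sin(a),np.cos(a)]])
o=ctrl.get_obs();p=o['tool_pos'];print('tcp unit',(p[:2]-c)@Q,p,o['contact_force'],o['opening'])
im,_=grab('wrist');im,X=cloud('wrist');L=(X[...,:2]-c)@Q;z=X[...,2];save(im,'w2.png')
def rr(z0,z1,b):
    m=(z>z0)&(z<z1)&(L[...,0]>b[0])&(L[...,0]<b[1])&(abs(L[...,1])<.08);P=L[m]
    return m.sum(),(cv2.minAreaRect(P.astype(np.float32)),np.median(z[m])) if m.sum()>9 else None
print('lid',rr(.05,.068,(-.165,-.095)));print('tab',rr(.078,.095,(-.162,-.095)));print('panel',rr(.08,.095,(-.19,-.164)));print('ledge',rr(.06,.075,(-.22,-.175)))
```

```text
tcp unit [-0.22198795  0.00037862] [ 0.46781973 -0.02821981  0.19734696] [-0.10436306  0.33471102 -0.93987749] -4.722489823537016e-05
lid (np.int64(11169), (((-0.1297738254070282, -0.001325957477092743), (0.06963898986577988, 0.12033157050609589), 0.08355250954627991), np.float64(0.05881710122943562)))
tab (np.int64(1390), (((-0.13183270394802094, -0.0013400986790657043), (0.04974865913391113, 0.011817463673651218), 0.22259607911109924), np.float64(0.08474688505046639)))
panel (np.int64(3740), (((-0.17424149811267853, -0.0009525492787361145), (0.14581462740898132, 0.012027613818645477), 89.68158721923828), np.float64(0.08782115502380249)))
ledge (np.int64(2045), (((-0.19073542952537537, -0.000781230628490448), (0.07041614502668381, 0.01723637245595455), 89.93252563476562), np.float64(0.06686669264671424)))
```

View pics/w2.png

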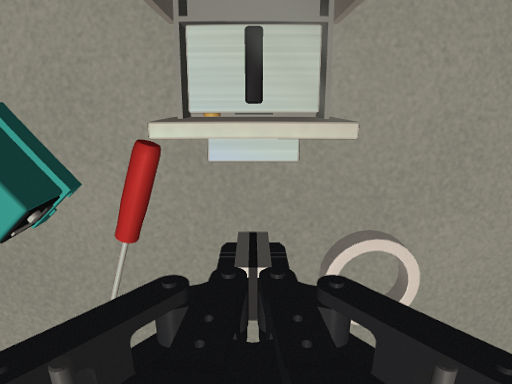

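The box lies flat in the bay: lid at z 0.059, tab at 0.085, aligned to within 0.3°. In the picture the box is at (185..320, 25..115) and the ledge at (210..298, 150). Now I push the drawer on the ledge with the fingers closed.

Request:
jog_arm(
  deltas=[
    [0,0,0,-1.5,0,1,0],
    [0,0,0,0,0,2,0],
    [0,0,0,0,0,2,0],
    [0,0,0,0,0,2,0],
    [0,0,0,0,0,2,0],
    [0,0,0,0,0,2,0],
    [0,0,0,0,0,1.2,0],
    [0,0,0,0,0,0,0],
    [0,0,0,1,0,0,0],
    [0,0,0,1,0,0,0],
    [0,0,0,0.6,0,0,0],
    [0,0,0,0.6,0,0,0],
  ],
)

```text
t: 10.17
tool_pos: [0.4894, -0.0261, 0.0764]
tool_rot: [3.134, 0.212, 0.001]
contact_force: [-2.5, -1.1, 1.6]
opening: 0.0001
```

Request:
jog_arm(
  deltas=[
    [0,0,0,0.8,0,0,0],
    [0,0,0,0.8,0,0,0],
    [0,0,0,0.8,0,0,0],
    [0,0,0,0.8,0,0,0],
    [0,0,0,0.8,0,0,0],
    [0,0,0,0.8,0,0,0],
    [0,0,0,0.8,0,0,0],
    [0,0,0,0,0,0,0],
    [0,0,0,0,0,0,0],
  ],
)

```text
t: 10.92
tool_pos: [0.5446, -0.0182, 0.0753]
tool_rot: [-3.134, -0.212, -0.002]
contact_force: [0.3, 0.8, 0.2]
opening: 0.0001
```

```bash
cat >> m.py <<'E'
C=np.array([.6877,.0023]);A=np.radians(8.0);Q=np.array([[np.cos(A),-np.sin(A)],[np.sin(A),np.cos(A)]])
def st():
    o=ctrl.get_obs();p=o['tool_pos'];M=R.from_rotvec(o['tool_rot']).as_matrix()
    print('unit xy',((p[:2]-C)@Q).round(4),'z',p[2].round(4),'yaw',np.degrees(np.arctan2(M[1,0],M[0,0])).round(2),'tilt',M[:2,2].round(4),'F unit',(o['contact_force'][:2]@Q).round(1),o['contact_force'][2].round(1),'open',round(o['opening'],4),'t',round(o['t'],2))
E
python3 -c "
from m import *
st()"
```

```text
unit xy [-0.1446 -0.0004] z 0.0753 yaw 7.73 tilt [0.0011 0.0003] F unit [0.4 0.7] 0.2 open 0.0001 t 10.92
```

Request:
jog_arm(
  deltas=[
    [0,0,0,0.4,0,0,0],
    [0,0,0,0.3,0,0,0],
    [0,0,0,0.2,0,0,0],
    [0,0,0,0.2,0,0,0],
    [0,0,0,0.15,0,0,0],
    [0,0,0,0.15,0,0,0],
    [0,0,0,0,0,0,0],
  ],
)

```text
t: 11.5
tool_pos: [0.5577, -0.0165, 0.0751]
tool_rot: [-3.134, -0.212, 0.0]
contact_force: [-1.6, -0.3, -0.6]
opening: 0.0
```

Request:
jog_arm(
  deltas=[
    [0,0,0,0.1,0,0,0],
    [0,0,0,0.1,0,0,0],
    [0,0,0,0.1,0,0,0],
    [0,0,0,0.1,0,0,0],
    [0,0,0,0,0,0,0],
  ],
)

```text
t: 11.92
tool_pos: [0.5599, -0.0162, 0.0751]
tool_rot: [3.134, 0.212, -0.009]
contact_force: [-9.7, -0.4, 5.7]
opening: 0.0
```

Request:
jog_arm(
  deltas=[
    [0,0,0,0.1,0,0,0],
    [0,0,0,0.1,0,0,0],
    [0,0,0,0,0,0,0],
  ],
)

```text
t: 12.17
tool_pos: [0.56, -0.0162, 0.0751]
tool_rot: [3.134, 0.212, -0.018]
contact_force: [-17.2, -2.6, 10.8]
opening: 0.0002
```

Force rises sharply with no motion at unit x = -0.129, so the drawer is shut against its stop. Backing off and going to hover over the acceptor.

Request:
jog_arm(
  deltas=[
    [0,0,0,-1,0,0,0],
    [0,0,0,-2,0,0,0],
    [0,0,0,-1,0,-1,0.5],
    [0,0,0,0,0,-2,1],
    [0,0,0,0,0,-3,1],
    [0,0,0.1,0,0,-3,1],
    [0,0,0.1,0,0,-3,1],
    [0,0,0.1,0,0,-3,1],
    [0,0,0.1,0,0,-1,1],
    [0,0,0.1,0,0,0,1],
    [0,0,0.023,0,0,0,1],
  ],
)

```text
t: 13.08
tool_pos: [0.5254, -0.0214, 0.2378]
tool_rot: [-3.082, 0.61, -0.009]
contact_force: [-0.2, 0.4, -0.4]
opening: 0.0854
```

Request:
jog_arm(
  deltas=[
    [0,0,0,-1,-1.3,0,1],
    [0,0,0,-2,-2.7,0,1],
    [0,0,0,-2,-2.8,0,1],
    [0,0,0,-2,-2.8,0,1],
    [0,0,0,-2,-2.8,0,1],
    [0,0,0,-2,-2.8,0,1],
    [0,0,0,-2,-2.8,0,1],
    [0,0,0,-2,-2.8,0,1],
    [0,0,0,-2,-2.8,0,1],
    [0,0,0,-2,-2.8,0,1],
    [0,0,0,-2,-2.8,0,1],
    [0,0,0,0,0,0,1],
  ],
)

```text
t: 14.08
tool_pos: [0.4384, 0.3332, 0.2348]
tool_rot: [-3.082, 0.594, 0.001]
contact_force: [-0.3, 0.6, 0.3]
opening: 0.0852
```

Run:
```python
from m import *
st();im,_=grab('wrist');b,_=grab('top');im,X=cloud('wrist');save(im,'w3.png')
hsv=cv2.cvtColor(im,cv2.COLOR_RGB2HSV)
print('acc',rect(X,(.4405,.3454),.073,.09,.07,hsv[...,1]<60))
im,Y=cloud('top');Lt=(Y[...,:2]-C)@Q
m=(abs(Lt[...,1])<.06)&(Lt[...,0]<-.087)&(Lt[...,0]>-.2)&(Y[...,2]>.08)&(Y[...,2]<.096);print('panel now',np.percentile(Lt[m][:,0],[3,97]))
go([.4405,.3454,.18],np.radians(-22.3))
```

```text
unit xy [-0.2008  0.3623] z 0.2348 yaw -21.83 tilt [-0.0004  0.0026] F unit [-0.2  0.7] 0.3 open 0.0852 t 14.08
acc (6867, array([0.4398, 0.3435]), array([0.0502, 0.106 ]), 68.11, 0.0799)
panel now [-0.09683965 -0.08757673]
yaw0 -0.3844 turn tool z: 0.0048 shift cm after turn [-0.52 -1.5   5.46] down axis [-2.e-04 -4.e-04 -1.e+00] tcp [0.4396 0.3296 0.2346] F [-0.  -0.3  0.3] t 14.18
```

View pics/w3.png

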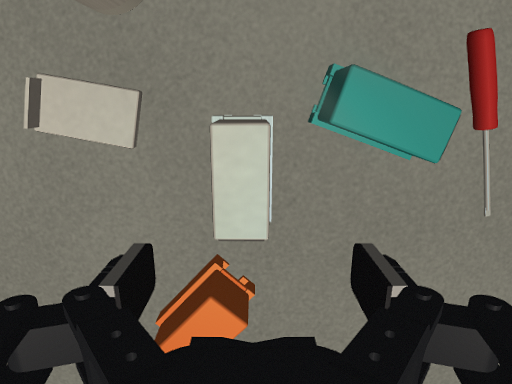

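Run:
```python
from m import *
f=lambda a,s:cv2.resize(a,s,interpolation=cv2.INTER_CUBIC)
a=np.load('last_scene.npz')['im'][185:235,335:395]; w=load('wrist')[0][100:250,195:290]; t=np.load('last_top.npz')['im'][210:260,120:170]
save(np.hstack([f(a,(300,400)),f(w,(250,400)),f(t,(240,400))]),'c2.png')
```

```text
(no output)
```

View pics/c2.png

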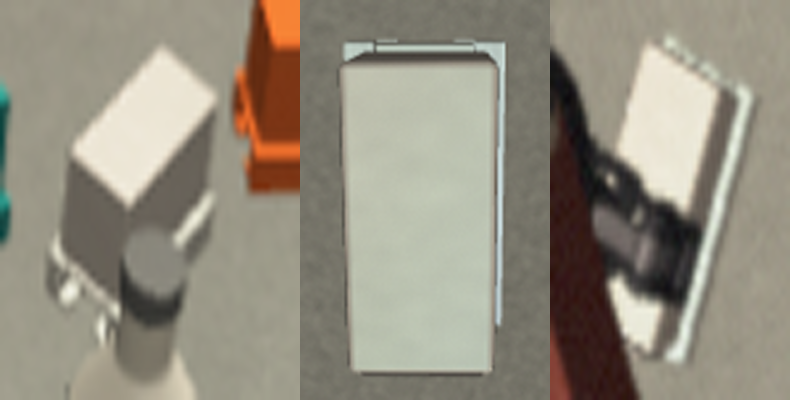

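All three crops agree: the far (+x world) end is white with the channel mouth, so the black coin face is the near end and the acceptor's yaw is about -22°. The panel now reads unit x = -0.097, flush, so the drawer is shut. Grasping the acceptor.

Request:
jog_arm(
  deltas=[
    [0,0,0,-0.25,-0.65,0,1],
    [0,0,0,-0.25,-0.65,1,1],
    [0,0,0,0,0,2.5,1],
    [0,0,0,0,0,2.5,1],
    [0,0,0,0,0,2,1],
    [0,0,0,0,0,0,1],
    [0,0,0,0,0,0,1],
  ],
)

```text
t: 14.77
tool_pos: [0.4399, 0.3416, 0.1535]
tool_rot: [3.08, -0.607, -0.004]
contact_force: [-0.1, 1.3, 0.7]
opening: 0.0857
```

Run:
```python
from m import *
im,_=grab('wrist');im,X=cloud('wrist')
hsv=cv2.cvtColor(im,cv2.COLOR_RGB2HSV)
print('acc',rect(X,(.4405,.3454),.074,.087,.062,hsv[...,1]<60))
go([.4398,.3437,.055],np.radians(-22))
```

```text
acc (12792, array([0.4396, 0.3435]), array([0.0503, 0.1064]), 68.04, 0.0799)
yaw0 -0.3890 turn tool z: -0.0051 shift cm after turn [-0.15 -0.09 10.04] down axis [-0.  0. -1.] tcp [0.4409 0.3423 0.1554] F [-0.7 -0.1  1.2] t 14.82
```

Request:
jog_arm(
  deltas=[
    [0,0,-0.005,-0.15,-0.1,2,1],
    [0,0,0,0,0,2,1],
    [0,0,0,0,0,2,1],
    [0,0,0,0,0,2,1],
    [0,0,0,0,0,1.4,1],
    [0,0,0,0,0,0.6,1],
    [0,0,0,0,0,0,0.8],
    [0,0,0,0,0,0,0.65],
    [0,0,0,0,0,0,0.4],
    [0,0,0,0,0,0,0.3],
    [0,0,0,0,0,0,0.3],
    [0,0,0,0,0,0,0.3],
  ],
  grip_force=60,
)

```text
t: 15.82
tool_pos: [0.441, 0.3449, 0.0576]
tool_rot: [-3.082, 0.598, -0.005]
contact_force: [0.5, 0.3, 5.5]
opening: 0.0494
```

```bash
python3 -c "
from m import *
st();print(ctrl.get_obs()['tool_pos'])"
```

```text
unit xy [-0.1966  0.3736] z 0.0576 yaw -21.95 tilt [0.0035 0.0019] F unit [0.5 0.2] 5.5 open 0.0494 t 15.82
[0.4409792  0.34494372 0.05759315]
```

Request:
jog_arm(
  deltas=[
    [0,0,0,0,0,-0.5,0.3],
    [0,0,0,0,0,-1.5,0.3],
    [0,0,0,0,0,-2.5,0.3],
    [0,0,0,0,0,-2.5,0.3],
    [0,0,0,0,0,-2.5,0.3],
    [0,0,0,0,0,-2.5,0.3],
    [0,0,-0.06,0,0,-2,0.3],
    [0,0,-0.1,0,0,-0.5,0.3],
    [0,0,-0.1,0,0,0,0.3],
    [0,0,-0.1,0,0,0,0.3],
    [0,0,-0.1,0,0,0,0.3],
    [0,0,-0.063,0,0,0,0.3],
  ],
)

```text
t: 16.82
tool_pos: [0.4386, 0.3437, 0.1994]
tool_rot: [3.133, 0.226, -0.003]
contact_force: [0.5, -0.4, -3.7]
opening: 0.0492
```

Request:
jog_arm(
  deltas=[
    [0,0,0,0,1,0,0.3],
    [0,0,0,0,2,0,0.3],
    [0,0,0,0.3,3,0,0.3],
    [0,0,0,0.4,3.2,0,0.3],
    [0,0,0,0.4,3.2,0,0.3],
    [0,0,0,0.4,3.2,0,0.3],
    [0,0,0,0.4,3.2,0,0.3],
    [0,0,0,0.4,3.2,0,0.3],
    [0,0,0,0.4,3.2,0,0.3],
    [0,0,0,0.3,3.2,0,0.3],
    [0,0,0,0,3.2,0,0.3],
    [0,0,0,0,2.2,0,0.3],
  ],
)

```text
t: 17.82
tool_pos: [0.5156, 0.0105, 0.1998]
tool_rot: [3.133, 0.213, -0.002]
contact_force: [0.1, 0.4, -1.9]
opening: 0.0492
```

Request:
jog_arm(
  deltas=[
    [0,0,0,0,1.5,0,0.3],
    [0,0,0,0,1,0,0.3],
    [0,0,0,0,0.6,0,0.3],
    [0,0,0,0,0,0,0.3],
    [0,0,0,0,0,0,0.3],
  ],
)

```text
t: 18.23
tool_pos: [0.5203, -0.0168, 0.2001]
tool_rot: [-3.133, -0.219, 0.001]
contact_force: [0.1, 0.2, -3.3]
opening: 0.0496
```

```bash
cat > ra.py <<'E'
from m import *
st();im,_=grab('wrist');im,X=cloud('wrist');L=(X[...,:2]-C)@Q;z=X[...,2]
m=(z>.108)&(z<.125)&(abs(L[...,1])<.03)&(L[...,0]>-.082)&(L[...,0]<.0);P=L[m]
print('rail n',len(P),'x0',P[:,0].min() if len(P) else 0,'z',np.median(z[m]))
e=[]
for x in np.arange(-.058,-.005,.004):
    s=P[abs(P[:,0]-x)<.002,1]
    if len(s)>8:e.append((x,np.percentile(s,1),np.percentile(s,99)))
e=np.array(e)
if len(e):print('width',np.median(e[:,2]-e[:,1]),'mid fit',np.polyfit(e[:,0],(e[:,1]+e[:,2])/2,1),'median mid',np.median((e[:,1]+e[:,2])/2),len(e))
m=(z>.13)&(z<.16)&(abs(L[...,1])<.035)&(L[...,0]>.0);print('stop',m.sum(),np.percentile(L[m][:,0],[2,98]) if m.sum() else 0)
# acceptor top in tool frame
_,_,p,r=load('wrist');T=(X-p)@R.from_rotvec(r).as_matrix()
m=(T[...,2]>-.035)&(T[...,2]<-.012)&(abs(T[...,1])<.035)&(abs(T[...,0])<.07)&(cv2.cvtColor(im,cv2.COLOR_RGB2GRAY)>110);P=T[m]
print('acc top',len(P),cv2.minAreaRect(P[:,:2].astype(np.float32)),np.median(P[:,2]),'x',np.percentile(P[:,0],[1,99]),'tilt fit',np.linalg.lstsq(np.c_[P[:,:2],np.ones(len(P))],P[:,2],rcond=None)[0].round(4))
E
python3 ra.py
```

```text
unit xy [-0.1685  0.0044] z 0.2001 yaw 7.98 tilt [-0.0006  0.0006] F unit [0.2 0.1] -3.3 open 0.0496 t 18.23
rail n 3822 x0 -0.08198898273309442 z 0.11647262167574007
width 0.03537334948898152 mid fit [-0.02470361 -0.00307657] median mid -0.0017894003977183548 4
stop 0 0
acc top 27649 ((0.017881713807582855, 0.00036488287150859833), (0.05912962555885315, 0.06752229481935501), 89.26518249511719) -0.02231008723172302 x [-0.01326521  0.05098456] tilt fit [ 0.0036 -0.0026 -0.0224]
```

Request:
jog_arm(
  deltas=[
    [0,0,0,0,0.3,0.5,0.3],
    [0,0,0.003,0,0.3,1,0.3],
    [0,0,0,0,0,1,0.3],
    [0,0,0,0,0,1,0.3],
    [0,0,0,0,0,0.4,0.3],
    [0,0,0,0,0,0,0.3],
    [0,0,0,0,0,0,0.3],
  ],
)

```text
t: 18.87
tool_pos: [0.5211, -0.0229, 0.1606]
tool_rot: [-3.134, -0.215, 0.002]
contact_force: [-0.5, 0.5, -1.8]
opening: 0.0495
```

```bash
python3 ra.py
```

```text
unit xy [-0.1685 -0.0018] z 0.1606 yaw 7.85 tilt [-0.0013  0.0003] F unit [-0.4  0.6] -1.8 open 0.0495 t 18.87
rail n 3937 x0 -0.08196463207426731 z 0.11644918311425745
width 0.03529717418757466 mid fit [ 0.01331961 -0.00077254] median mid -0.0015450747801294337 1
stop 0 0
acc top 27655 ((0.01760178431868553, 0.00047652609646320343), (0.059279076755046844, 0.06807856261730194), 89.62840270996094) -0.022323071494633792 x [-0.01325686  0.05095412] tilt fit [ 0.0036 -0.0027 -0.0224]ra.py:10: RankWarning: Polyfit may be poorly conditioned
  if len(e):print('width',np.median(e[:,2]-e[:,1]),'mid fit',np.polyfit(e[:,0],(e[:,1]+e[:,2])/2,1),'median mid',np.median((e[:,1]+e[:,2])/2),len(e))
```

Aligned within a few tenths of a millimetre in y and height. Advancing onto the nose.

Request:
jog_arm(
  deltas=[
    [0,0,0,1,0,0,0.3],
    [0,0,0,1,0,0,0.3],
    [0,0,0,0.6,0,0,0.3],
    [0,0,0,0.4,0,0,0.3],
    [0,0,0,0.4,0,0,0.3],
    [0,0,0,0.4,0,0,0.3],
    [0,0,0,0.4,0,0,0.3],
    [0,0,0,0.4,0,0,0.3],
    [0,0,0,0,0,0,0.3],
  ],
)

```text
t: 19.67
tool_pos: [0.5676, -0.0168, 0.1614]
tool_rot: [3.134, 0.215, 0.001]
contact_force: [1.1, 0.2, -1.7]
opening: 0.0493
```

```bash
python3 -c "
from m import *
st()"
```

```text
unit xy [-0.1216 -0.0022] z 0.1614 yaw 7.84 tilt [0.0004 0.    ] F unit [1.1 0.1] -1.7 open 0.0493 t 19.67
```

Request:
jog_arm(
  deltas=[
    [0,0,0,0.6,0,0.04,0.3],
    [0,0,0,0.7,0,0,0.3],
    [0,0,0,0.7,0,0,0.3],
    [0,0,0,0.7,0,0,0.3],
    [0,0,0,0.7,0,0,0.3],
    [0,0,0,0.5,0,0,0.3],
    [0,0,0,0.4,0,0,0.3],
    [0,0,0,0,0,0,0.3],
  ],
)

```text
t: 20.33
tool_pos: [0.6104, -0.0108, 0.1609]
tool_rot: [-3.134, -0.215, -0.0]
contact_force: [-1.0, 0.4, -3.0]
opening: 0.0494
```

```bash
python3 -c "
from m import *
st()
im,Y=cloud('top');z=np.load('last_top.npz')
"
python3 - <<'E'
import sys;sys.path.insert(0,'.')
from m import *
st();grab('top');im,X=cloud('top');L=(X[...,:2]-C)@Q;z=X[...,2]
m=(z>.135)&(z<.155)&(abs(L[...,1])<.03)&(L[...,0]>.02)&(L[...,0]<.12);print('stop',m.sum(),np.percentile(L[m][:,0],[2,50,98]))
m=(z>.108)&(z<.125)&(abs(L[...,1])<.015)&(L[...,0]>.0)&(L[...,0]<.12);print('rail up to',np.percentile(L[m][:,0],[2,50,98]) if m.sum() else 0)
E
```

```text
unit xy [-0.0784 -0.0023] z 0.1609 yaw 7.85 tilt [0.0003 0.    ] F unit [-0.9  0.6] -3.0 open 0.0494 t 20.33
unit xy [-0.0784 -0.0023] z 0.1609 yaw 7.85 tilt [0.0003 0.    ] F unit [-0.9  0.6] -3.0 open 0.0494 t 20.33
stop 117 [0.06943003 0.07644371 0.08487893]
rail up to [0.06548141 0.06964558 0.07212577]
```

Request:
jog_arm(
  deltas=[
    [0,0,0,0.5,0,0,0.3],
    [0,0,0,0.5,0,0,0.3],
    [0,0,0,0.5,0,0,0.3],
    [0,0,0,0.4,0,0,0.3],
    [0,0,0,0.4,0,0,0.3],
    [0,0,0,0.4,0,0,0.3],
    [0,0,0,0.4,0,0,0.3],
    [0,0,0,0.4,0,0,0.3],
    [0,0,0,0,0,0,0.3],
  ],
)

```text
t: 21.13
tool_pos: [0.6451, -0.0061, 0.1613]
tool_rot: [-3.134, -0.215, -0.002]
contact_force: [0.4, -0.5, -1.6]
opening: 0.0498
```

Request:
jog_arm(
  deltas=[
    [0,0,0,0.4,0,0,0.3],
    [0,0,0,0.4,0,0,0.3],
    [0,0,0,0.4,0,0,0.3],
    [0,0,0,0.4,0,0,0.3],
    [0,0,0,0.3,0,0,0.3],
    [0,0,0,0.3,0,0,0.3],
    [0,0,0,0,0,0,0.3],
  ],
)

```text
t: 21.72
tool_pos: [0.6672, -0.003, 0.1612]
tool_rot: [-3.134, -0.215, -0.004]
contact_force: [1.3, 0.4, -0.6]
opening: 0.0493
```

```bash
python3 -c "
from m import *
st()"
```

```text
unit xy [-0.0211 -0.0024] z 0.1612 yaw 7.84 tilt [0.0023 0.0003] F unit [1.3 0.2] -0.6 open 0.0493 t 21.72
```

Request:
jog_arm(
  deltas=[
    [0,0,0,0.3,0,0,0.3],
    [0,0,0,0.3,0,0,0.3],
    [0,0,0,0.3,0,0,0.3],
    [0,0,0,0.3,0,0,0.3],
    [0,0,0,0.3,0,0,0.3],
    [0,0,0,0.3,0,0,0.3],
    [0,0,0,0.3,0,0,0.3],
    [0,0,0,0,0,0,0.3],
  ],
)

```text
t: 22.38
tool_pos: [0.6879, -0.0002, 0.1611]
tool_rot: [-3.134, -0.215, -0.003]
contact_force: [1.1, -0.1, -1.4]
opening: 0.0496
```

Request:
jog_arm(
  deltas=[
    [0,0,0,0.15,0,0,0.3],
    [0,0,0,0.15,0,0,0.3],
    [0,0,0,0.15,0,0,0.3],
    [0,0,0,0.15,0,0,0.3],
    [0,0,0,0.1,0,0,0.3],
    [0,0,0,0,0,0,0.3],
  ],
)

```text
t: 22.88
tool_pos: [0.6944, 0.0007, 0.1611]
tool_rot: [-3.134, -0.215, -0.002]
contact_force: [0.3, -0.5, -0.1]
opening: 0.0495
```

```bash
python3 -c "
from m import *
st()"
```

```text
unit xy [ 0.0064 -0.0025] z 0.1611 yaw 7.84 tilt [0.0015 0.0001] F unit [ 0.2 -0.5] -0.1 open 0.0495 t 22.88
```

Now 1 mm steps, feeling for the stop (expected near x = 0.013).

Request:
jog_arm(
  deltas=[
    [0,0,0,0.1,0,0,0.3],
    [0,0,0,0.1,0,0,0.3],
    [0,0,0,0.1,0,0,0.3],
    [0,0,0,0,0,0,0.3],
  ],
)

```text
t: 23.22
tool_pos: [0.6971, 0.0011, 0.1608]
tool_rot: [3.134, 0.215, 0.001]
contact_force: [1.8, -0.2, -1.8]
opening: 0.0495
```

Request:
jog_arm(
  deltas=[
    [0,0,0,0.1,0,0,0.3],
    [0,0,0,0.1,0,0,0.3],
    [0,0,0,0,0,0,0.3],
  ],
)

```text
t: 23.47
tool_pos: [0.6985, 0.0013, 0.1603]
tool_rot: [-3.134, -0.215, 0.002]
contact_force: [-1.1, -0.0, -3.1]
opening: 0.0494
```

```bash
python3 -c "
from m import *
st()"
```

```text
unit xy [ 0.0106 -0.0025] z 0.1603 yaw 7.84 tilt [-0.0011 -0.    ] F unit [-1.1  0.1] -3.1 open 0.0494 t 23.47
```

Request:
jog_arm(
  deltas=[
    [0,0,0,0.1,0,0,0.3],
    [0,0,0,0,0,0,0.3],
    [0,0,0,0,0,0,0.3],
  ],
)

```text
t: 23.72
tool_pos: [0.6996, 0.0015, 0.1607]
tool_rot: [-3.134, -0.215, 0.001]
contact_force: [0.4, 0.8, -2.3]
opening: 0.0495
```

Request:
jog_arm(
  deltas=[
    [0,0,0,0.1,0,0,0.3],
    [0,0,0,0,0,0,0.3],
    [0,0,0,0,0,0,0.3],
  ],
)

```text
t: 23.97
tool_pos: [0.7005, 0.0016, 0.1608]
tool_rot: [-3.134, -0.215, 0.001]
contact_force: [-1.1, -0.4, -2.2]
opening: 0.0501
```

```bash
python3 -c "
from m import *
st()"
```

```text
unit xy [ 0.0126 -0.0025] z 0.1608 yaw 7.84 tilt [-0.0007 -0.    ] F unit [-1.1 -0.2] -2.2 open 0.0501 t 23.97
```

Request:
jog_arm(
  deltas=[
    [0,0,0,0.1,0,0,0.3],
    [0,0,0,0,0,0,0.3],
    [0,0,0,0,0,0,0.3],
  ],
)

```text
t: 24.22
tool_pos: [0.7007, 0.0016, 0.1609]
tool_rot: [3.134, 0.214, -0.005]
contact_force: [-6.0, -0.9, 0.0]
opening: 0.0493
```

Request:
jog_arm(
  deltas=[
    [0,0,0,0.1,0,0,0.3],
    [0,0,0,0,0,0,0.3],
    [0,0,0,0,0,0,0.3],
  ],
)

```text
t: 24.47
tool_pos: [0.7008, 0.0017, 0.161]
tool_rot: [3.134, 0.214, -0.009]
contact_force: [-9.0, -0.4, 2.5]
opening: 0.0495
```

```bash
python3 -c "
from m import *
st()"
```

```text
unit xy [ 0.0129 -0.0024] z 0.161 yaw 7.82 tilt [-0.0058 -0.0005] F unit [-9.   0.8] 2.5 open 0.0495 t 24.47
```

The stop is felt at x = 0.0128 with 9 N, no ramming. I lower it onto the rail, then tug lightly to check the detent.

Request:
jog_arm(
  deltas=[
    [0,0,0,0,0,0.06,0.3],
    [0,0,0,0,0,0.06,0.3],
    [0,0,0,0,0,0,0.3],
    [0,0,0,0,0,0,0.3],
  ],
)

```text
t: 24.8
tool_pos: [0.7009, 0.0016, 0.16]
tool_rot: [3.134, 0.214, -0.009]
contact_force: [-9.9, -0.7, 3.1]
opening: 0.0497
```

```bash
python3 -c "
from m import *
st()"
```

```text
unit xy [ 0.0129 -0.0025] z 0.16 yaw 7.81 tilt [-0.0056 -0.0005] F unit [-9.9  0.7] 3.1 open 0.0497 t 24.8
```

Request:
jog_arm(
  deltas=[
    [0,0,0,-0.15,0,0,0.3],
    [0,0,0,-0.1,0,0,0.3],
    [0,0,0,-0.05,0,0,0.3],
    [0,0,0,0,0,0,0.3],
  ],
)

```text
t: 25.13
tool_pos: [0.7, 0.0015, 0.1598]
tool_rot: [-3.134, -0.215, -0.001]
contact_force: [0.6, 0.4, -2.7]
opening: 0.0494
```

```bash
python3 -c "
from m import *
st()"
```

```text
unit xy [ 0.0121 -0.0025] z 0.1598 yaw 7.84 tilt [0.0009 0.0001] F unit [0.6 0.4] -2.7 open 0.0494 t 25.13
```

Request:
jog_arm(
  deltas=[
    [0,0,0,-0.1,0,0,0.3],
    [0,0,0,0,0,0,0.3],
    [0,0,0,0,0,0,0.3],
  ],
)

```text
t: 25.38
tool_pos: [0.6989, 0.0013, 0.1598]
tool_rot: [-3.134, -0.215, -0.0]
contact_force: [-0.9, 0.2, -3.2]
opening: 0.0495
```

```bash
python3 -c "
from m import *
st()"
```

```text
unit xy [ 0.0109 -0.0025] z 0.1598 yaw 7.84 tilt [0.0003 0.    ] F unit [-0.9  0.3] -3.2 open 0.0495 t 25.38
```

Request:
jog_arm(
  deltas=[
    [0,0,0,0.1,0,0,0.3],
    [0,0,0,0.1,0,0,0.3],
    [0,0,0,0.1,0,0,0.3],
    [0,0,0,0,0,0,0.3],
    [0,0,0,0,0,0,0.3],
  ],
)

```text
t: 25.8
tool_pos: [0.7007, 0.0016, 0.1599]
tool_rot: [3.134, 0.214, -0.006]
contact_force: [-6.7, -0.9, 1.4]
opening: 0.0496
```

```bash
python3 -c "
from m import *
st()"
```

```text
unit xy [ 0.0127 -0.0025] z 0.1599 yaw 7.82 tilt [-0.0036 -0.0003] F unit [-6.7  0.1] 1.4 open 0.0496 t 25.8
```

Request:
jog_arm(
  deltas=[
    [0,0,0,-0.05,0,0.08,0.3],
    [0,0,0,-0.05,0,0.07,0.3],
    [0,0,0,0,0,0,0.3],
    [0,0,0,0,0,0,0.3],
  ],
)

```text
t: 26.13
tool_pos: [0.7006, 0.0016, 0.1597]
tool_rot: [-3.134, -0.214, 0.001]
contact_force: [-6.5, -0.2, 4.5]
opening: 0.0497
```

```bash
python3 -c "
from m import *
st()"
```

```text
unit xy [ 0.0126 -0.0025] z 0.1597 yaw 7.82 tilt [-0.0007  0.    ] F unit [-6.5  0.7] 4.5 open 0.0497 t 26.13
```

Request:
jog_arm(
  deltas=[
    [0,0,0,-0.1,0,0,0.3],
    [0,0,0,-0.1,0,0,0.3],
    [0,0,0,0,0,0,0.3],
    [0,0,0,0,0,0,0.3],
  ],
)

```text
t: 26.47
tool_pos: [0.7, 0.0014, 0.1597]
tool_rot: [3.134, 0.215, 0.006]
contact_force: [3.8, 0.8, 2.3]
opening: 0.0499
```

```bash
python3 -c "
from m import *
st()"
```

```text
unit xy [ 0.0121 -0.0026] z 0.1597 yaw 7.84 tilt [0.0038 0.0002] F unit [3.9 0.3] 2.3 open 0.0499 t 26.47
```

Resting on the rail, a tug now meets about 4 N within 0.6 mm. I go back to the stop, release and rise.

Request:
jog_arm(
  deltas=[
    [0,0,0,0.1,0,0,0.3],
    [0,0,0,0.12,0,-0.05,0.3],
    [0,0,0,0,0,0,0.3],
    [0,0,0,0,0,0,0.3],
  ],
)

```text
t: 26.8
tool_pos: [0.7005, 0.0015, 0.1597]
tool_rot: [3.134, 0.215, -0.003]
contact_force: [-3.5, 0.3, 7.8]
opening: 0.049
```

```bash
python3 -c "
from m import *
st()"
```

```text
unit xy [ 0.0125 -0.0026] z 0.1597 yaw 7.85 tilt [-0.0017 -0.0004] F unit [-3.4  0.8] 7.8 open 0.049 t 26.8
```

Request:
jog_arm(
  deltas=[
    [0,0,0,0,0,0,0.7],
    [0,0,0,0,0,0,1],
    [0,0,0,0,0,0,1],
    [0,0,0,0,0,0,1],
    [0,0,0,0,0,-1,1],
    [0,0,0,0,0,-2,1],
    [0,0,0,0,0,-3,1],
    [0,0,0,0,0,-3,1],
    [0,0,0,-2,0,-1,1],
    [0,0,0,-3,0,0,1],
    [0,0,0,-3,0,0,1],
    [0,0,0,0,0,0,1],
  ],
)

```text
t: 27.8
tool_pos: [0.6175, -0.0094, 0.2583]
tool_rot: [-3.134, -0.214, 0.006]
contact_force: [1.2, 0.5, -0.5]
opening: 0.0854
```

Run:
```python
from m import *
st();a,_=grab('wrist');b,_=grab('top');s,_=grab('scene')
save(np.hstack([cv2.resize(s[170:270,180:300],(400,333)),cv2.resize(a,(400,300))[:, :] if 0 else cv2.resize(a,(400,333))]),'f1.png')
for n in('wrist','top'):
    im,X=cloud(n);L=(X[...,:2]-C)@Q;z=X[...,2]
    m=(z>.172)&(z<.19)&(abs(L[...,1])<.05)&(abs(L[...,0])<.1);P=L[m]
    print(n,'acc',len(P),cv2.minAreaRect(P.astype(np.float32)) if len(P)>9 else 0,np.median(z[m]))
    m=(z>.13)&(z<.16)&(abs(L[...,1])<.035)&(L[...,0]>.05)&(L[...,0]<.12);print('stop',m.sum(),np.percentile(L[m][:,0],[2,98]) if m.sum() else 0)
    m=(abs(L[...,1])<.06)&(L[...,0]<-.087)&(L[...,0]>-.2)&(z>.08)&(z<.096);print('panel',np.percentile(L[m][:,0],[3,97]) if m.sum() else 0)
    m=(abs(L[...,1])<.03)&(L[...,0]<-.1)&(L[...,0]>-.2)&(z>.06)&(z<.074);print('ledge',np.percentile(L[m][:,0],[3,97]) if m.sum() else 0)
```

```text
unit xy [-0.0711 -0.0018] z 0.2583 yaw 7.81 tilt [-0.0036 -0.0001] F unit [1.3 0.4] -0.5 open 0.0854 t 27.8
wrist acc 14060 ((0.003893733024597168, -0.003346499055624008), (0.05054134130477905, 0.09276682883501053), 89.84954071044922) 0.18191140060542466
stop 0 0
panel [-0.09821732 -0.09013105]
ledge [-0.11725384 -0.1056266 ]
top acc 0 0 nan
stop 0 0
panel [-0.09737065 -0.08735326]
ledge 0
  return _methods._mean(a, axis=axis, dtype=dtype,
  ret = ret.dtype.type(ret / rcount)
```

View pics/f1.png

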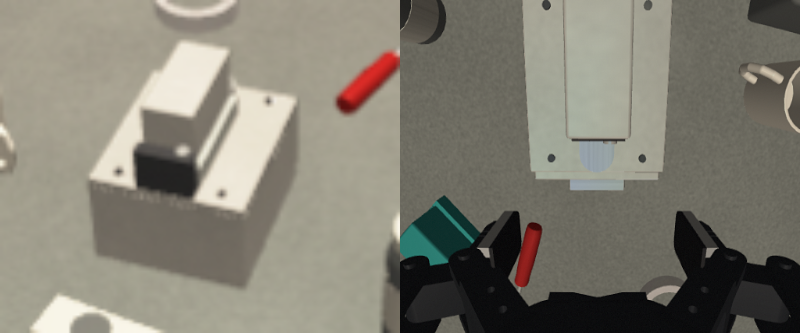

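The drawer is flush (panel -0.097, ledge -0.117). The acceptor sits on the rail at the right height (top 0.182), its black slot face towards the robot, against the stop. The wrist reading of its near edge is about 1.5 mm off what I expect, so as a last check I nudge that face gently with closed fingers.

Request:
jog_arm(
  deltas=[
    [0,0,0,-1.4,0,0,0.5],
    [0,0,0,0,0,1,0],
    [0,0,0,0,0,2.5,0],
    [0,0,0,0,0,2.5,0],
    [0,0,0,0,0,2.5,0],
    [0,0,0,0,0,2.3,0],
    [0,0,0,0,0,0,0],
    [0,0,0,0.8,0,0,0],
    [0,0,0,0.8,0,0,0],
    [0,0,0,0.6,0,0,0],
    [0,0,0,0,0,0,0],
    [0,0,0,0,0,0,0],
  ],
)

```text
t: 28.95
tool_pos: [0.6311, -0.0082, 0.1525]
tool_rot: [3.134, 0.215, 0.004]
contact_force: [-0.4, -0.2, 0.1]
opening: 0.0001
```

```bash
python3 -c "
from m import *
st()"
```

```text
unit xy [-0.0575 -0.0025] z 0.1525 yaw 7.85 tilt [ 0.0028 -0.0004] F unit [-0.4 -0.2] 0.1 open 0.0001 t 28.95
```

Request:
jog_arm(
  deltas=[
    [0,0,0,0.2,0,0,0],
    [0,0,0,0.1,0,0,0],
    [0,0,0,0,0,0,0],
    [0,0,0,0,0,0,0],
  ],
)

```text
t: 29.28
tool_pos: [0.6325, -0.0078, 0.1508]
tool_rot: [3.134, 0.215, 0.0]
contact_force: [0.4, -0.2, 0.3]
opening: -0.0005
```

```bash
python3 -c "
from m import *
st()"
```

```text
unit xy [-0.0561 -0.0023] z 0.1508 yaw 7.84 tilt [ 0.0001 -0.    ] F unit [ 0.4 -0.2] 0.3 open -0.0005 t 29.28
```

Request:
jog_arm(
  deltas=[
    [0,0,0,0.2,0,0,0],
    [0,0,0,0,0,0,0],
    [0,0,0,0,0,0,0],
  ],
)

```text
t: 29.53
tool_pos: [0.6345, -0.0075, 0.1507]
tool_rot: [3.134, 0.215, -0.0]
contact_force: [-0.4, 0.0, 0.7]
opening: 0.0001
```

Request:
jog_arm(
  deltas=[
    [0,0,0,0.1,0,0,0],
    [0,0,0,0,0,0,0],
    [0,0,0,0,0,0,0],
  ],
)

```text
t: 29.78
tool_pos: [0.6356, -0.0074, 0.1507]
tool_rot: [-3.134, -0.215, 0.0]
contact_force: [-0.6, 0.1, -0.6]
opening: 0.0002
```

Request:
jog_arm(
  deltas=[
    [0,0,0,0.1,0,0,0],
    [0,0,0,0,0,0,0],
    [0,0,0,0,0,0,0],
  ],
)

```text
t: 30.03
tool_pos: [0.6365, -0.0073, 0.1507]
tool_rot: [-3.134, -0.215, 0.0]
contact_force: [0.2, 0.4, -0.2]
opening: 0.0001
```

```bash
python3 -c "
from m import *
st()"
```

```text
unit xy [-0.052  -0.0023] z 0.1507 yaw 7.83 tilt [-0.0001  0.    ] F unit [0.3 0.4] -0.2 open 0.0001 t 30.03
```

Request:
jog_arm(
  deltas=[
    [0,0,0,0.1,0,0,0],
    [0,0,0,0,0,0,0],
    [0,0,0,0,0,0,0],
  ],
)

```text
t: 30.28
tool_pos: [0.6366, -0.0072, 0.1505]
tool_rot: [-3.134, -0.215, 0.004]
contact_force: [-5.1, -0.8, 2.4]
opening: -0.0005
```

Request:
jog_arm(
  deltas=[
    [0,0,0,0.1,0,0,0],
    [0,0,0,0,0,0,0],
    [0,0,0,0,0,0,0],
  ],
)

```text
t: 30.53
tool_pos: [0.6367, -0.0072, 0.1502]
tool_rot: [3.134, 0.214, -0.008]
contact_force: [-8.2, -0.2, 2.8]
opening: 0.0003
```

Request:
jog_arm(
  deltas=[
    [0,0,0,0.1,0,0,0],
    [0,0,0,0,0,0,0],
    [0,0,0,0,0,0,0],
  ],
)

```text
t: 30.78
tool_pos: [0.6369, -0.0072, 0.15]
tool_rot: [3.134, 0.214, -0.012]
contact_force: [-11.8, -1.8, 4.8]
opening: -0.0001
```

```bash
python3 -c "
from m import *
st()"
```

```text
unit xy [-0.0516 -0.0024] z 0.15 yaw 7.83 tilt [-0.0077 -0.0007] F unit [-11.9  -0.1] 4.8 open -0.0001 t 30.78
```

The face is rigid from first touch (11.9 N, no slide), so the acceptor is hard against the stop. Retreating, then handing in.

Request:
jog_arm(
  deltas=[
    [0,0,0,-0.5,0,0,0],
    [0,0,0,-2,0,0,0],
    [0,0,0,-2,0,-2,0],
    [0,0,0,-2,0,-3,0],
    [0,0,0,0,0,-3,0],
    [0,0,0,0,0,0,0],
    [0,0,0,0,0,0,0],
  ],
)

```text
t: 31.37
tool_pos: [0.5767, -0.0159, 0.2341]
tool_rot: [3.133, 0.214, 0.011]
contact_force: [0.1, -0.5, -0.2]
opening: -0.0001
```

Run:
```python
from m import *
st();grab('wrist');im,X=cloud('wrist');L=(X[...,:2]-C)@Q;z=X[...,2]
m=(z>.172)&(z<.19)&(abs(L[...,1])<.05)&(abs(L[...,0])<.1);print('acc near edge',np.percentile(L[m][:,0],.5),np.median(z[m]))
m=(abs(L[...,1])<.06)&(L[...,0]<-.087)&(L[...,0]>-.2)&(z>.08)&(z<.096);print('panel',np.percentile(L[m][:,0],[3,97]))
print(ctrl.finish_job())
```

```text
unit xy [-0.1125 -0.0026] z 0.2341 yaw 7.83 tilt [ 0.007  -0.0009] F unit [ 0.  -0.5] -0.2 open -0.0001 t 31.37
acc near edge -0.040958360453677484 0.1818458887921
panel [-0.09868564 -0.08854323]
the job is handed in; nothing more can be done
None
```

The job is handed in at about 31 s. The coin box lies in the shut drawer, and the acceptor is on the rail against the stop with its coin slot towards the robot. I moved nothing else on purpose, but I did not re-measure the other objects at the end.

- **Coin box:** it lay flat and square in the bay before I closed the drawer, with its lid at 59 mm as it should be.
- **Drawer:** I pushed it on the ledge pull until it stopped rigidly at 17 N. The last picture shows the panel still flush with the case.
- **Acceptor:** I felt it onto the stop in 1 mm steps, with at most 10 N. It rests at the right height (top 182 mm), and a 12 N nudge on its slot face afterwards found it solid against the stop.
- **Detent:** I could not see the ball, so the click is inferred from the forces.
    - The first light tug, with the acceptor held slightly up, moved it 2 mm with no resistance.
    - Once it rested on the rail, a second tug met about 4 N within 0.6 mm. That fits the detent holding, though friction could account for part of it.
- **Disagreement:** the first wrist reading of the acceptor's near edge was about 1.5 mm off what I expected. The last one was within 1 mm.

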